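Square pile of coated test plates

TASK

Make one square pile of the three blue-coated test plates: turn the crooked plate square on the bottom plate, which stays where it lies. Take the third plate out of the rack, lay it flat on the bench with its coated side up and let go of it, then take it anew by its long edges and put it squarely on top, all edges flush and all coated sides up. Leave the other things on the bench alone.

Things in the scene. Friction and masses are not known exactly. Their poses are not given: they have to be found in the camera images.
- plate_bottom: aluminium plate 60 x 120 x 12 mm (x, y, z) lying on the bench, loose, 0.23 kg; origin at the centre of its underside, z up out of its blue coated face, y along its length
- plate_crooked: identical plate lying crooked on the bottom plate, blue side up; origin at the centre of its underside, same axes
- plate_standing: identical plate standing on a long edge in the rack's slot, its blue coated face towards the robot; origin at the centre of its uncoated face, z out of its blue face (level while it stands), y along its length, x up while it stands (top edge 30 mm above the origin)
- rack: grey plastic rack, fixed, 56 x 140 mm, base 10 mm thick; origin at the centre of its underside; a slot 15 mm wide along its y axis, between ribs whose tops are 32 mm above the bench; the plate stands on the base and its top edge is 70 mm above the bench
- sticky_pad: yellow note pad 76 x 76 x 9 mm, bystander; origin at the centre of its underside
- weight_200: yellowish metal knob weight, 33 mm across, 42 mm high, bystander; origin at the centre of its underside
- weight_100: silvery metal knob weight, 27 mm across, 35 mm high, bystander; origin at the centre of its underside

How it is judged (in metres and radians):
On the way:
1. the plate from the rack lies flat on the bench, coated side up, let go (height (world z) of plate_standing below 0.006 m and angle between plate_standing's own z axis and vertical below 0.1 rad and contact force between the fingers and plate_standing below 0.3 N), for 0.2 s.
At the end, for the whole second after the job is handed in: Bottom plate within 20 mm of where it lay. The crooked plate lies on it and the plate from the rack on that one; each is within 5 mm of the bottom plate's centre along its length and its width, within 0.07 rad (4 degrees) of its direction either way round, flat, coated side up and at rest (distance of plate_bottom from where it was at the start of the episode below 0.02 m and angle between each of plate_bottom, plate_crooked, plate_standing's own z axis and vertical below 0.05 rad and x of plate_crooked in the frame of plate_bottom between -0.005 and 0.005 m and y of plate_crooked in the frame of plate_bottom between -0.005 and 0.005 m and z of plate_crooked in the frame of plate_bottom between 0.009 and 0.015 m and angle between the y axis of each of plate_crooked, plate_standing and the y axis of plate_bottom, either way round below 0.07 rad and linear speed of each of plate_crooked, plate_standing below 0.01 m/s and x of plate_standing in the frame of plate_bottom between -0.005 and 0.005 m and y of plate_standing in the frame of plate_bottom between -0.005 and 0.005 m and z of plate_standing in the frame of plate_bottom between 0.021 and 0.027 m); the robot touches nothing.
It fails at once if a bystander is moved by more than 20 mm (distance of any of sticky_pad, weight_200, weight_100 from where it was at the start of the episode above 0.02 m).
It also fails if it takes over 64 s, if anything falls off the work surface, if the arm or the gripper's body presses on something with over 40 N, if the wrist force passes 120 N, or if a joint passes its speed limit or range.

ROBOT

A 7-joint arm with a two-finger parallel gripper is mounted at the origin on a cart in front of the work surface, level with it; the furniture and walls round the work are solid. World frame = base frame: x ahead of the robot, y to its left, z up, the work surface at z = 0. Lengths are in m, angles in degrees, forces in N, time in s.
With the tool pointing down it reaches from about 0.425 to 0.875 m from the base axis. Payload 4.7 kg.
Tool frame: the origin (TCP) lies at the very end of the fingers, on their centre line; the grasp point (between the pads) lies 19 mm behind it; z points along the fingers, y is the line along which they close (so a half turn about z gives the same grasp; the last joint's range is limited). The gripper opens to 85 mm and grips with 20 to 120 N. Pads are 22 mm wide; open, the fingers measure 114 mm over their backs; the gripper's body (76 mm by 85 mm) begins 54 mm behind the grasp point. The pads swing forward as they close: fully open they stand 13 mm farther back than shut.
Start: joints at [70.308, 18.392, -4.016, 83.108, 1.295, 78.541, -3.26], TCP at [0.228, -0.609, 0.231] pointing down, gripper open.
Joint ranges: [-163.93, 163.93], [-17.29, 119.83], [-79.2, 71.16], [3.27, 140.29], [-89.18, 269.18], [5.43, 117.66], [-154.24, 154.24]. Speed limits (degrees/s): [147.25, 147.25, 180, 180, 180, 180, 180].

INTERFACE

Orientations are given as a 3x3 rotation matrix whose columns are the frame's x, y, z axes.
In Python, from workcell import state, read_camera, finish_job, trace, place_of gives the robot as it stands.
- The arm moves only by the tool arm_command, never from a script. Its argument "series" is a list of rows, each a list of 3 entries, a list of its own where there are three numbers: the turn, a rotation vector about the tool's x, y, z in units of pi/4 rad (1.0 is pi/4 rad), then the shift along the tool's x, y, z in units of 0.06 m (1.0 is 0.06 m), then the opening, from 0 (shut) to 1 (fully open). In form: [[[wx, wy, wz], [tx, ty, tz], grip], ...]. A call has 1 to 5 rows; each row shifts and turns the commanded pose from where the row before left it, along the tool's axes as they then stand; what a row does not reach is not made up. A row lasts 1/8 s, in which the tool goes at most 62.5 mm and 10.7 degrees, less where a joint would pass 70% of its speed; a pose out of reach is approached as far as the arm can. A call with a number of a shift or a turn outside -1 to 1 is refused whole. A call with a gripper value outside its range is refused whole. The fingers move at their own pace and stop on an object; "force" is the grip in N (left out, the last holds). Time passes only in rows, so rows that do not move let the fingers close. It gives the time, the measured TCP pose, the force, the opening and the grip force at its end, in the units of the state.
- state(): the state, without advancing time (a new reading comes with each control period).
- read_camera(name): name is "side" or "top" or "wrist"; returns a dict with "img" (480x640x3 uint8, red, green, blue), "depth" (480x640 float32, m along the optical axis (not along the pixel's ray), 0 where there is no reading), "fx", "fy", "cx", "cy" (pixels), "pose" (4x4, takes a point from camera to world coordinates). Camera axes: x right, y up, looking along -z (the intrinsics and any distortion apply to the point x, -y, -z); pixel columns grow to the right and rows downward; lengths in m; the calibration is good to about 2 mm. A picture is of the moment at which its call begins.
- finish_job(): hands the job in; it is judged then, once.
Trained networks look in a picture, given as the dict that the camera call returned (one of the last four; its "shot" number tells which), for a name from the list of things; names that differ only in an ending like _2 or _b are one class to them, and where a whole thing is asked for, a point or a joint stands for the part that bears it (a point fixed in the world has none). Each returns a list of dicts, best first, with "score" (0 to 1); they miss things now and then, are a little off and sometimes report something else, mostly with a low value. They report only what shows in the picture. A call takes as long as a camera call.
- trace(picture, target): "region" (480x640 bool, what is visible of it) and "location" ([column, row] in pixels, amid what is visible of it).
- place_of(picture, target): "location" ([column, row] in pixels: a listed point, or the origin of a listed thing).
The state is a dict: "time_s": time; "q": joint angles; "qvel": joint speeds; "joint_efforts": joint torques, N m; "eef_pos": TCP position; "eef_rot": TCP orientation; "force": force on the tool from outside, world axes, zero at the start; "moment": the same for the moment, N m; "gripper_width": finger opening in m; "grasp_force": force on a finger pad.
Only numpy, scipy, OpenCV 4.12 (cv2) and the standard library are available. Lean on these libraries where they do the work, as an engineer would, in place of code of your own. Each camera call takes 0.05 s, during which the arm holds its last target. There are 200 camera calls.

## Working session

There is one attempt and no reset: what is moved stays moved. The work goes in short steps, Python scripts to look and compute and a tool call to move; the robot and the scene stay as the last step left them, time stands still between calls to the robot, and variables do not carry over. Pictures are saved under pics/ and viewed, at most 10 in all, crops included, and the job is handed in when it is done.

Besides the shell and the picture viewer there is one more tool, called after "Request:" by a JSON object that holds its "name" and its "arguments". arm_command: Moves the arm, as the interface text tells. Its arguments: {"type":"object","properties":{"series":{"type":"array"},"force":{"type":"number"}},"required":["series"]}

```bash
mkdir -p pics; ls
cat > h.py <<'E'
import numpy as np, cv2
from workcell import state, read_camera, finish_job, trace, place_of
np.set_printoptions(precision=4, suppress=True)
def pts(p, mask):
    v,u=np.nonzero(mask&(p["depth"]>0)); d=p["depth"][v,u]
    c=np.c_[(u-p["cx"])/p["fx"]*d, -(v-p["cy"])/p["fy"]*d, -d]
    return c@p["pose"][:3,:3].T+p["pose"][:3,3]
def rect(xy):
    (c,s,a)=cv2.minAreaRect((xy*1000).astype(np.float32))
    if s[0]>s[1]: s=s[::-1]; a+=90   # a: direction of short side
    return np.array(c)/1000,s,(a+90)%180 # long direction deg
E
python3 - <<'E'
from h import *
s=state(); print(s["time_s"],s["eef_pos"],s["eef_rot"],s["gripper_width"])
for n in ["top","side"]:
    p=read_camera(n); cv2.imwrite(f"pics/{n}0.png",p["img"][:,:,::-1])
    print(n,p["pose"][:3,3],p["fx"], [k for k in p])
    for t in ["plate_bottom","plate_crooked","plate_standing","rack","sticky_pad","weight_200","weight_100"]:
        for r in trace(p,t)[:2]:
            q=pts(p,r["region"]); m=np.median(q,0); 
            print(t,round(r["score"],2),r["location"],r["region"].sum(),m,np.percentile(q[:,2],[5,95]),rect(q[:,:2]))
E
```

```text
pics
0.0 [ 0.2274 -0.6084  0.2302] [[ 0.9366  0.3503 -0.0008]
 [ 0.3503 -0.9366  0.0017]
 [-0.0001 -0.0019 -1.    ]] 0.08565043845624522
top [0.4916 0.0822 1.1029] 623.1084634267476 ['img', 'depth', 'fx', 'fy', 'cx', 'cy', 'pose', 'shot']
plate_bottom 0.7 [202.8, 218.0] 380 [0.5572 0.3331 0.0119] [0.0073 0.0156] (array([0.5361, 0.3129]), (59.104366302490234, 124.1502914428711), 86.72923278808594)
plate_crooked 0.64 [204.8, 232.7] 2405 [0.5299 0.3142 0.024 ] [0.0205 0.0274] (array([0.5301, 0.3183]), (62.945159912109375, 126.695556640625), 103.4117956161499)
plate_standing 0.77 [377.8, 202.3] 704 [0.577  0.028  0.0692] [0.0173 0.073 ] (array([0.5815, 0.0228]), (18.381338119506836, 129.48367309570312), 105.1474552154541)
rack 0.6 [369.5, 211.9] 1910 [0.5714 0.0357 0.0107] [0.006  0.0337] (array([0.577 , 0.0312]), (58.56557846069336, 141.70516967773438), 103.83543872833252)
rack 0.48 [329.0, 147.1] 199 [0.6762 0.1085 0.0236] [0.0121 0.0352] (array([0.6782, 0.1086]), (24.892154693603516, 25.91034698486328), 133.1316146850586)
sticky_pad 0.95 [453.2, 316.5] 1971 [ 0.388  -0.1088  0.0095] [
[... 1269 characters left out ...]
 ]), (24.62373161315918, 178.17076110839844), 109.75224113464355)
rack 0.96 [322.5, 240.5] 788 [0.5617 0.0761 0.0117] [0.0039 0.0333] (array([0.5783, 0.0255]), (55.89619064331055, 162.143798828125), 103.9885482788086)
sticky_pad 0.91 [432.6, 231.5] 657 [ 0.3857 -0.0965  0.0104] [0.0046 0.0118] (array([ 0.3864, -0.1143]), (76.35721588134766, 95.1690673828125), 83.87360382080078)
weight_200 0.72 [255.0, 241.4] 226 [0.6741 0.1174 0.0193] [0.0044 0.0331] (array([0.6837, 0.1015]), (28.49172019958496, 52.29551696777344), 122.67464065551758)
weight_100 0.72 [255.0, 241.4] 226 [0.6741 0.1174 0.0193] [0.0044 0.0331] (array([0.6837, 0.1015]), (28.49172019958496, 52.29551696777344), 122.67464065551758)
```

View pics/top0.png

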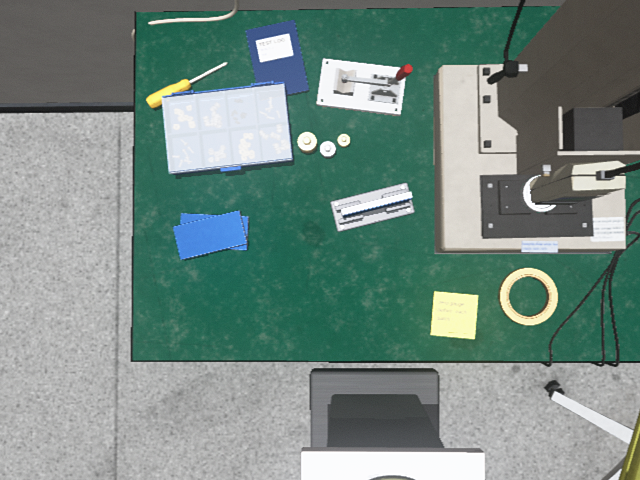

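View pics/side0.png

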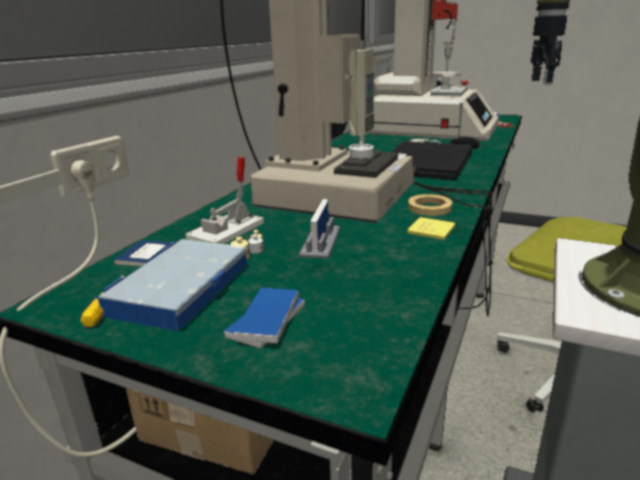

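The top view shows the crooked plate on the bottom plate at about (205,235), the rack with the standing plate at (372,208), and the weights at (307–343,145). The tester stands right of column 435, and the pad is at (453,316). The side view confirms this, with free bench between the rack and the pile. Next I'll check clearance along the transit.

```bash
cat >> h.py <<'E'
from scipy.spatial.transform import Rotation as R
def go(p0,R0,pos,head,n=None,vmax=0.055):
    """rows (tool units) from commanded p0,R0 to pos with tool down, x heading head deg; returns one row and count"""
    h=np.radians(head); x=np.array([np.cos(h),np.sin(h),0]); z=np.array([0,0,-1.]); R1=np.c_[x,np.cross(z,x),z]
    w=R.from_matrix(R0.T@R1).as_rotvec()
    d=np.asarray(pos)-p0
    n=n or int(np.ceil(max(np.linalg.norm(d)/vmax,np.degrees(np.linalg.norm(w))/10)))
    print("n",n); Rc=R0.copy(); st=R.from_rotvec(w/n).as_matrix()
    for i in range(n):
        print((w/n/(np.pi/4)).round(3).tolist(), (Rc.T@d/n/.06).round(3).tolist()); Rc=Rc@st
    return np.asarray(pos,float),R1
E
python3 - <<'E'
from h import *
p=read_camera("top"); q=pts(p,np.ones((480,640),bool))
for a in np.arange(-.75,.45,.075):
    m=(q[:,1]>a)&(q[:,1]<=a+.075)&(q[:,0]>.28)
    print(round(a,3),[ (round(q[m&(q[:,2]>z)][:,0].min(),2) if (m&(q[:,2]>z)).any() else None) for z in (.03,.1,.2,.3,.4)])
s=state(); P,Q=s["eef_pos"],np.array(s["eef_rot"])
P,Q=go(P,Q,[.33,-.33,.24],48)
P,Q=go(P,Q,[.42,-.05,.24],80)
P,Q=go(P,Q,[.50,.28,.24],103)
E
```

```text
-0.75 [None, None, None, None, None]
-0.675 [None, None, None, None, None]
-0.6 [None, None, None, None, None]
-0.525 [None, None, None, None, None]
-0.45 [np.float64(0.52), None, None, None, None]
-0.375 [np.float64(0.5), np.float64(0.52), np.float64(0.69), None, None]
-0.3 [np.float64(0.5), np.float64(0.52), np.float64(0.57), np.float64(0.57), np.float64(0.58)]
-0.225 [np.float64(0.5), np.float64(0.52), np.float64(0.57), np.float64(0.57), np.float64(0.58)]
-0.15 [np.float64(0.5), np.float64(0.52), np.float64(0.73), None, None]
-0.075 [np.float64(0.51), np.float64(0.77), None, None, None]
-0.0 [np.float64(0.55), None, None, None, None]
0.075 [np.float64(0.55), None, None, None, None]
0.15 [np.float64(0.65), None, None, None, None]
0.225 [np.float64(0.53), None, None, None, None]
0.3 [np.float64(0.55), None, None, None, None]
0.375 [np.float64(0.64), None, None, None, None]
n 6
[0.0, 0.0, -0.102] [0.538, -0.626, -0.024]
[0.0, 0.0, -0.102] [0.586, -0.581, -0.024]
[0.0, 0.0, -0.102] [0.63, -0.532, -0.024]
[0.0, 0.0, -0.102] [0.671, -0.48, -0.024]
[0.0, 0.0, -0.102] [0.707, -0.425, -0.024]
[0.0, 0.0, -0.102] [0.739, -0.367, -0.024]
n 6
[0.0, 0.0, -0.119] [0.745, -0.335, 0.0]
[0.0, 0.0, -0.119] [0.773, -0.264, 0.0]
[0.0, 0.0, -0.119] [0.794, -0.191, 0.0]
[0.0, 0.0, -0.119] [0.809, -0.116, 0.0]
[0.0, 0.0, -0.119] [0.816, -0.041, 0.0]
[0.0, 0.0, -0.119] [0.816, 0.035, 0.0]
n 7
[0.0, 0.0, -0.073] [0.807, 0.051, 0.0]
[0.0, 0.0, -0.073] [0.803, 0.097, 0.0]
[0.0, 0.0, -0.073] [0.796, 0.143, 0.0]
[0.0, 0.0, -0.073] [0.786, 0.189, 0.0]
[0.0, 0.0, -0.073] [0.774, 0.233, 0.0]
[0.0, 0.0, -0.073] [0.759, 0.277, 0.0]
[0.0, 0.0, -0.073] [0.742, 0.32, 0.0]
```

Request:
{"name": "arm_command", "arguments": {"series": [[[0,0,-0.102],[0.54,-0.63,-0.02],1],[[0,0,-0.102],[0.59,-0.58,-0.02],1],[[0,0,-0.102],[0.63,-0.53,-0.02],1],[[0,0,-0.102],[0.67,-0.48,-0.02],1],[[0,0,-0.102],[0.71,-0.43,-0.02],1]]}}

```text
time_s: 1.48
eef_pos: [0.3136, -0.3744, 0.2376]
eef_rot: [[0.724, 0.69, 0.0], [0.69, -0.724, -0.001], [-0.0, 0.001, -1.0]]
force: [0.8, -0.0, -0.2]
gripper_width: 0.0858
grasp_force: 0.0
```

Request:
{"name": "arm_command", "arguments": {"series": [[[0,0,-0.102],[0.74,-0.37,-0.02],1],[[0,0,-0.12],[0.75,-0.33,0],1],[[0,0,-0.12],[0.77,-0.26,0],1],[[0,0,-0.12],[0.79,-0.19,0],1],[[0,0,-0.12],[0.81,-0.12,0],1]]}}

```text
time_s: 2.1
eef_pos: [0.3902, -0.1414, 0.2389]
eef_rot: [[0.345, 0.939, 0.001], [0.939, -0.345, -0.001], [-0.001, 0.001, -1.0]]
force: [0.6, -0.8, 0.8]
gripper_width: 0.0859
grasp_force: 0.0
```

Request:
{"name": "arm_command", "arguments": {"series": [[[0,0,-0.12],[0.82,-0.04,0],1],[[0,0,-0.12],[0.82,0.03,0],1],[[0,0,-0.073],[0.81,0.05,0],1],[[0,0,-0.073],[0.8,0.1,0],1],[[0,0,-0.073],[0.8,0.14,0],1]]}}

```text
time_s: 2.72
eef_pos: [0.4525, 0.0946, 0.2389]
eef_rot: [[-0.007, 1.0, 0.001], [1.0, 0.007, -0.001], [-0.001, 0.001, -1.0]]
force: [0.6, -0.8, -0.4]
gripper_width: 0.0854
grasp_force: 0.0
```

Request:
{"name": "arm_command", "arguments": {"series": [[[0,0,-0.073],[0.79,0.19,0],1],[[0,0,-0.073],[0.77,0.23,0],1],[[0,0,-0.073],[0.76,0.28,0],1],[[0,0,-0.073],[0.74,0.32,0],1],[[0,0,0],[0,0,0],1]]}}

```text
time_s: 3.35
eef_pos: [0.4953, 0.2865, 0.238]
eef_rot: [[-0.239, 0.971, -0.003], [0.971, 0.239, 0.004], [0.004, -0.002, -1.0]]
force: [-0.6, -0.5, -0.7]
gripper_width: 0.0849
grasp_force: 0.0
```

```bash
cat > m.py <<'E'
from h import *
import sys
def corners(p,mask,z):
    "sub-pixel rectangle fit: mask pixels intersected with plane z"
    v,u=np.nonzero(mask)
    c=np.c_[(u-p["cx"])/p["fx"],-(v-p["cy"])/p["fy"],-np.ones(len(u))]@p["pose"][:3,:3].T
    o=p["pose"][:3,3]; return (o+c*((z-o[2])/c[:,2])[:,None])[:,:2]
def measure(cam,items,name=None):
    p=read_camera(cam)
    if name: cv2.imwrite(f"pics/{name}.png",p["img"][:,:,::-1])
    for t,z in items:
        for r in trace(p,t)[:2]:
            q=pts(p,r["region"])
            k=cv2.morphologyEx(r["region"].astype(np.uint8),cv2.MORPH_OPEN,np.ones((3,3)))>0
            print(cam,t,round(r["score"],2),r["location"],k.sum(),np.percentile(q[:,2],[5,50,95]),*rect(corners(p,k,z)))
    return p
E
python3 - <<'E'
from m import *
s=state(); print(s["q"],s["eef_pos"],s["gripper_width"])
measure("wrist",[("plate_bottom",.012),("plate_crooked",.024)],"w1")
measure("top",[("plate_standing",.07),("rack",.032)])
E
```

```text
[ 16.6297  16.5652 -58.3657  92.4164  14.0474  79.0103 -29.5259] [0.4953 0.2865 0.238 ] 0.08489044994014118
wrist plate_bottom 0.96 [392.0, 168.2] 877 [0.011  0.013  0.0145] [0.5364 0.3115] (60.10568618774414, 120.39656829833984) 86.34642028808594
wrist plate_crooked 0.61 [361.3, 186.6] 7080 [0.0236 0.025  0.0263] [0.5301 0.3149] (60.97622299194336, 121.52163696289062) 104.24609184265137
top plate_standing 0.66 [374.9, 202.3] 717 [0.0137 0.0689 0.0727] [0.5767 0.0267] (17.346834182739258, 120.95980834960938) 103.71011447906494
top rack 0.79 [369.8, 214.6] 1811 [0.0068 0.0109 0.0335] [0.5756 0.032 ] (55.90016555786133, 138.114990234375) 104.64200592041016
```

View pics/w1.png

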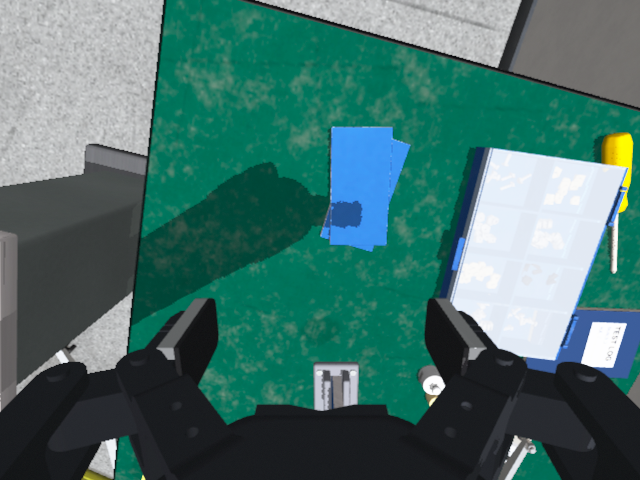

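The wrist view shows the crooked plate at (361,187), with the bottom plate's corners showing at (400,150) and (325,235). The traces fit 60×120 rectangles well.

Run:
```python
from h import *
s=state(); P,Q=s["eef_pos"],np.array(s["eef_rot"])
P,Q=go(P,Q,[.530,.315,.06],104.25)
P,Q=go(P,Q,[.530,.315,.010],104.25,n=2)
P,Q=go(P,Q,[.530,.315,.013],104.25,n=1)
P,Q=go(P,Q,[.5364,.3115,.013],86.35,n=3)
```

```text
n 4
[0.0, 0.001, -0.005] [0.111, 0.166, 0.744]
[0.0, 0.001, -0.005] [0.11, 0.167, 0.744]
[0.0, 0.001, -0.005] [0.109, 0.167, 0.745]
[0.0, 0.001, -0.005] [0.108, 0.168, 0.745]
n 2
[0.0, 0.0, 0.0] [0.0, 0.0, 0.417]
[0.0, 0.0, 0.0] [0.0, 0.0, 0.417]
n 1
[0.0, 0.0, 0.0] [0.0, 0.0, -0.05]
n 3
[0.0, 0.0, 0.133] [-0.028, 0.03, 0.0]
[0.0, 0.0, 0.133] [-0.024, 0.032, 0.0]
[0.0, 0.0, 0.133] [-0.021, 0.035, 0.0]
```

Request:
{"name": "arm_command", "arguments": {"series": [[[0,0,-0.005],[0.11,0.166,0.744],1],[[0,0,-0.005],[0.11,0.166,0.744],1],[[0,0,-0.005],[0.11,0.166,0.744],1],[[0,0,-0.005],[0.11,0.168,0.744],1],[[0,0,0],[0,0,0],1]], "force": 40}}

```text
time_s: 4.28
eef_pos: [0.5276, 0.3146, 0.0567]
eef_rot: [[-0.246, 0.969, -0.006], [0.969, 0.246, -0.003], [-0.002, -0.006, -1.0]]
force: [-0.0, 0.2, -0.1]
gripper_width: 0.0855
grasp_force: 0.0
```

Request:
{"name": "arm_command", "arguments": {"series": [[[0,0,0],[0,0,0.25],1],[[0,0,0],[0,0,0.25],1],[[0,0,0],[0,0,0.25],1],[[0,0,0],[0,0,0.05],1],[[0,0,0],[0,0,0],1]]}}

```text
time_s: 4.9
eef_pos: [0.529, 0.3172, 0.0119]
eef_rot: [[-0.248, 0.969, -0.0], [0.969, 0.248, -0.0], [0.0, -0.0, -1.0]]
force: [1.0, 1.0, -0.3]
gripper_width: 0.0856
grasp_force: 0.0
```

Request:
{"name": "arm_command", "arguments": {"series": [[[0,0,0],[-0.036,0.008,0.035],1],[[0,0,0],[0,0,0],0.5],[[0,0,0],[0,0,0],0.5],[[0,0,0],[0,0,0],0.5],[[0,0,0],[0,0,0],0.5]], "force": 40}}

```text
time_s: 5.52
eef_pos: [0.5302, 0.3152, 0.0103]
eef_rot: [[-0.248, 0.969, 0.0], [0.969, 0.248, -0.0], [-0.0, 0.0, -1.0]]
force: [-1.6, -1.2, 5.1]
gripper_width: 0.0589
grasp_force: 44.8
```

Request:
{"name": "arm_command", "arguments": {"series": [[[0,0,0],[0,0,-0.05],0.5],[[0,0,0.1],[-0.022,0.024,0],0.5],[[0,0,0.1],[-0.02,0.025,0],0.5],[[0,0,0.1],[-0.018,0.026,0],0.5],[[0,0,0.1],[-0.016,0.027,0],0.5]]}}

```text
time_s: 6.15
eef_pos: [0.5364, 0.3109, 0.0118]
eef_rot: [[0.066, 0.998, -0.001], [0.998, -0.066, -0.001], [-0.001, -0.001, -1.0]]
force: [0.2, 0.3, -3.1]
gripper_width: 0.0584
grasp_force: 44.0
```

Request:
{"name": "arm_command", "arguments": {"series": [[[0,0,0],[0,0,0],0.5],[[0,0,0],[0,0,0],0.5]]}}

```text
time_s: 6.4
eef_pos: [0.5364, 0.3113, 0.0123]
eef_rot: [[0.062, 0.998, -0.001], [0.998, -0.062, -0.0], [-0.0, -0.001, -1.0]]
force: [1.2, 1.1, -3.0]
gripper_width: 0.059
grasp_force: 44.0
```

Request:
{"name": "arm_command", "arguments": {"series": [[[0,0,0],[0,0,0.04],0.5],[[0,0,0],[0,0,0],1],[[0,0,0],[0,0,0],1],[[0,0,0],[0,0,0.12],1],[[0,0,0],[0,0,0],1]], "force": 20}}

```text
time_s: 7.02
eef_pos: [0.5364, 0.311, 0.0025]
eef_rot: [[0.064, 0.998, -0.001], [0.998, -0.064, -0.001], [-0.001, -0.001, -1.0]]
force: [0.2, 0.3, -0.0]
gripper_width: 0.0856
grasp_force: 0.0
```

Request:
{"name": "arm_command", "arguments": {"series": [[[0,0,0],[0,0,0],0.5],[[0,0,0],[0,0,0],0.5],[[0,0,0],[0,0,0],0.5],[[0,0,0],[0,0,0],0.5]]}}

```text
time_s: 7.52
eef_pos: [0.5358, 0.3118, 0.0034]
eef_rot: [[0.064, 0.998, -0.002], [0.998, -0.064, -0.0], [-0.0, -0.002, -1.0]]
force: [-4.9, -0.3, 6.4]
gripper_width: 0.0594
grasp_force: 24.2
```

Request:
{"name": "arm_command", "arguments": {"series": [[[0,0,0],[0,0,0],1],[[0,0,0],[0,0,0],1],[[0,0,0],[0,0,0],1],[[0,0,0],[0,0,-0.9],1],[[0,0,0],[-0.6,0,-0.9],1]]}}

```text
time_s: 8.15
eef_pos: [0.5337, 0.2795, 0.1105]
eef_rot: [[0.059, 0.998, -0.001], [0.998, -0.059, 0.003], [0.003, -0.001, -1.0]]
force: [1.3, -0.4, 1.2]
gripper_width: 0.0854
grasp_force: 0.0
```

Request:
{"name": "arm_command", "arguments": {"series": [[[0,0,0],[-0.5,0,-0.9],1],[[0,0,0],[-0.4,0,-0.5],1],[[0,0,0],[0,0,0],1]]}}

```text
time_s: 8.52
eef_pos: [0.5335, 0.2212, 0.1959]
eef_rot: [[0.068, 0.998, 0.006], [0.998, -0.068, -0.0], [-0.0, 0.006, -1.0]]
force: [-0.4, 0.2, -0.7]
gripper_width: 0.0854
grasp_force: 0.0
```

Run:
```python
from m import *
s=state(); print(s["q"],s["eef_pos"],s["gripper_width"])
measure("wrist",[("plate_bottom",.012),("plate_crooked",.024),("plate_standing",.07)],"w2")
measure("top",[("plate_crooked",.024),("plate_bottom",.012),("plate_standing",.07)])
```

```text
[ 18.8677  17.1479 -52.1918  95.3734  14.2235  74.1184 -39.8607] [0.5335 0.2212 0.1959] 0.08535921827506945
wrist plate_crooked 0.93 [317.3, 101.6] 10865 [0.0236 0.025  0.0262] [0.5383 0.3121] (61.67474365234375, 120.11283111572266) 86.064208984375
wrist plate_standing 0.72 [364.3, 374.8] 1089 [0.0155 0.061  0.0716] [0.5672 0.0849] (16.20452308654785, 74.47949981689453) 102.86630630493164
wrist plate_standing 0.23 [470.3, 305.8] 556 [0.0045 0.0237 0.0354] [0.6582 0.1436] (17.008058547973633, 33.73871612548828) 143.89755249023438
top plate_standing 0.93 [378.4, 201.6] 636 [0.0317 0.0693 0.073 ] [0.5771 0.0268] (15.723194122314453, 120.14655303955078) 103.72507190704346
```

View pics/w2.png

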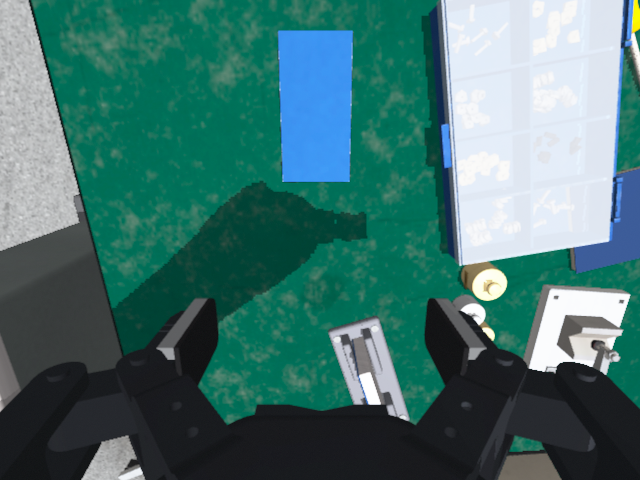

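The wrist view shows the two plates flush at (317,105), with nothing of the bottom plate visible. The rack is at (370,370). Next is the standing plate.

Run:
```python
from h import *
s=state(); P,Q=s["eef_pos"],np.array(s["eef_rot"])
P,Q=go(P,Q,[.577,.027,.14],104)
P,Q=go(P,Q,[.577,.027,.042],104)
```

```text
n 4
[-0.001, -0.0, -0.098] [-0.805, 0.245, 0.217]
[-0.001, -0.0, -0.098] [-0.822, 0.182, 0.217]
[-0.001, -0.0, -0.098] [-0.833, 0.119, 0.217]
[-0.001, -0.0, -0.098] [-0.84, 0.055, 0.217]
n 2
[0.0, 0.0, 0.0] [0.0, 0.0, 0.817]
[0.0, 0.0, 0.0] [0.0, 0.0, 0.817]
```

Request:
{"name": "arm_command", "arguments": {"series": [[[0,0,-0.098],[-0.805,0.245,0.217],1],[[0,0,-0.098],[-0.82,0.18,0.217],1],[[0,0,-0.098],[-0.83,0.12,0.217],1],[[0,0,-0.098],[-0.84,0.055,0.217],1],[[0,0,0],[0,0,0],1]]}}

```text
time_s: 9.55
eef_pos: [0.5774, 0.0207, 0.1389]
eef_rot: [[-0.234, 0.972, -0.003], [0.972, 0.234, -0.001], [-0.001, -0.004, -1.0]]
force: [-0.7, 0.4, -0.2]
gripper_width: 0.0854
grasp_force: 0.0
```

Run:
```python
from m import *
s=state(); print(s["q"],s["eef_pos"],s["eef_rot"])
p=measure("top",[("plate_standing",.07)])
r=trace(p,"plate_standing")[:1]
p=measure("wrist",[("plate_standing",.07)],"w3")
q=pts(p,np.ones((480,640),bool)); m=(q[:,2]>.06)&(q[:,2]<.08)&(np.hypot(q[:,0]-.577,q[:,1]-.027)<.08); print(m.sum(),rect(q[m,:2]))
```

```text
[ 36.5611  20.0957 -49.2989  98.7911  16.2731  68.8083  -3.5129] [0.5774 0.0207 0.1389] [[-0.2338  0.9723 -0.0034]
 [ 0.9723  0.2338 -0.0015]
 [-0.0006 -0.0037 -1.    ]]
top plate_standing 0.59 [354.3, 208.3] 272 [0.0136 0.0688 0.0729] [0.5673 0.0643] (17.755287170410156, 45.857757568359375) 103.70997619628906
wrist plate_standing 0.95 [321.7, 238.6] 3547 [0.0442 0.0708 0.072 ] [0.579  0.0281] (13.159270286560059, 122.00507354736328) 103.99306774139404
wrist plate_standing 0.64 [76.3, 324.3] 7355 [0.0065 0.0099 0.0111] [ 0.4283 -0.0631] (62.08970642089844, 63.951229095458984) 84.66824340820312
3335 (array([0.5793, 0.0268]), (11.93559741973877, 119.65264129638672), 104.04784965515137)
```

View pics/w3.png

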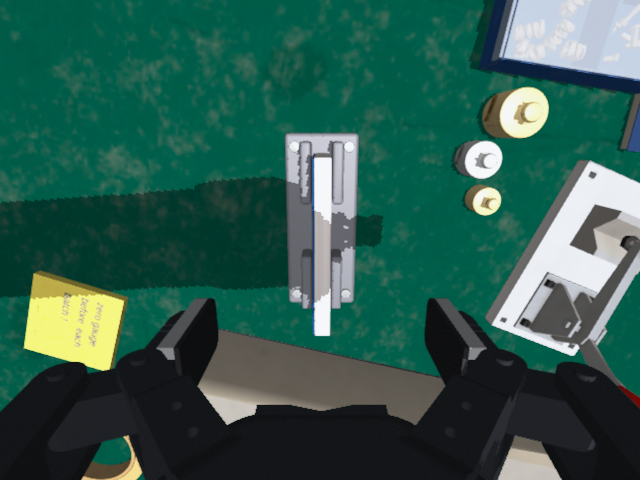

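The wrist view shows the plate's top edge at (322,240), standing upright in the slot with both sides free for the fingers.

Request:
{"name": "arm_command", "arguments": {"series": [[[0,0,-0.012],[0.09,0.05,0.6],1],[[0,0,0],[0,0,0.6],1],[[0,0,0],[0,0,0.42],1],[[0,0,0],[0,0,0],1],[[0,0,0],[0,0,0],0]], "force": 40}}

```text
time_s: 10.42
eef_pos: [0.5799, 0.0337, 0.0453]
eef_rot: [[-0.252, 0.968, 0.002], [0.968, 0.252, 0.0], [-0.0, 0.002, -1.0]]
force: [0.1, -0.3, -0.4]
gripper_width: 0.0696
grasp_force: 0.0
```

Request:
{"name": "arm_command", "arguments": {"series": [[[0,0,0],[0,0,0],0],[[0,0,0],[0,0,0],0],[[0,0,0],[0,0,0],0],[[0,0,0],[0,0,0],0],[[0,0,0],[0,0,0],0]]}}

```text
time_s: 11.05
eef_pos: [0.5784, 0.0322, 0.0442]
eef_rot: [[-0.25, 0.968, -0.002], [0.968, 0.25, -0.001], [-0.0, -0.002, -1.0]]
force: [-4.5, -1.3, 5.5]
gripper_width: 0.0115
grasp_force: 39.6
```

Run:
```python
from h import *
s=state(); P,Q=s["eef_pos"],np.array(s["eef_rot"])
P,Q=go(P,Q,P+[0,0,.08],104.4)
P,Q=go(P,Q,[.43,.17,.10],86,vmax=.045)
P,Q=go(P,Q,[.43,.17,.036],86,n=3)
```

```text
n 2
[-0.001, 0.0, 0.001] [-0.0, -0.001, -0.667]
[-0.001, 0.0, 0.001] [-0.0, -0.001, -0.667]
n 5
[0.0, 0.0, 0.082] [0.568, -0.365, 0.081]
[0.0, 0.0, 0.082] [0.543, -0.401, 0.081]
[0.0, 0.0, 0.082] [0.517, -0.435, 0.081]
[0.0, 0.0, 0.082] [0.488, -0.467, 0.081]
[0.0, 0.0, 0.082] [0.457, -0.497, 0.081]
n 3
[0.0, 0.0, 0.0] [0.0, 0.0, 0.356]
[0.0, 0.0, 0.0] [0.0, 0.0, 0.356]
[0.0, 0.0, 0.0] [0.0, 0.0, 0.356]
```

Request:
{"name": "arm_command", "arguments": {"series": [[[0,0,0],[0,0,-0.3],0],[[0,0,0],[0,0,-0.5],0],[[0,0,0],[0,0,-0.5],0],[[0,0,0.082],[0.57,-0.365,0.06],0],[[0,0,0.082],[0.54,-0.4,0.08],0]]}}

```text
time_s: 11.68
eef_pos: [0.5198, 0.0886, 0.1146]
eef_rot: [[-0.122, 0.993, 0.002], [0.993, 0.122, 0.001], [0.001, 0.003, -1.0]]
force: [-0.2, 0.7, -2.5]
gripper_width: 0.0116
grasp_force: 39.4
```

Request:
{"name": "arm_command", "arguments": {"series": [[[0,0,0.082],[0.52,-0.435,0.08],0],[[0,0,0.082],[0.49,-0.467,0.08],0],[[0,0,0.082],[0.46,-0.5,0.08],0],[[0,0,0],[0,0,0.35],0],[[0,0,0],[0,0,0],0]]}}

```text
time_s: 12.3
eef_pos: [0.4291, 0.1707, 0.0777]
eef_rot: [[0.067, 0.998, -0.001], [0.998, -0.067, -0.001], [-0.001, -0.001, -1.0]]
force: [0.6, -0.2, -3.4]
gripper_width: 0.0115
grasp_force: 39.5
```

Run:
```python
from m import *
s=state(); print(s["q"],s["eef_pos"],s["eef_rot"],s["gripper_width"])
p=measure("side",[("plate_standing",.05)],"s4")
```

```text
[ 27.9605   8.6061 -55.3348 117.5191   8.3512  57.9301 -35.3636] [0.4291 0.1707 0.0777] [[ 0.0667  0.9978 -0.0014]
 [ 0.9978 -0.0667 -0.0007]
 [-0.0008 -0.0014 -1.    ]] 0.011515811947732298
side plate_standing 0.88 [366.2, 250.7] 1153 [0.0477 0.0723 0.1047] [0.4452 0.1275] (63.31512451171875, 208.92564392089844) 107.50531196594238
```

View pics/s4.png

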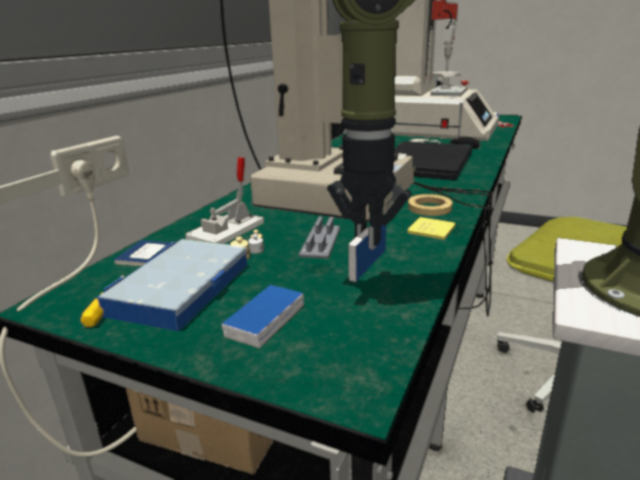

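The side view shows the plate held upright at (366,250), with its blue side towards the robot (right) and clear of everything. I'll lower it, let go, and rise.

Request:
{"name": "arm_command", "arguments": {"series": [[[0,0,0],[0,0,0.3],0],[[0,0,0],[0,0,0.25],0],[[0,0,0],[0,0,0.08],0],[[0,0,0],[0,0,0.05],0],[[0,0,0],[0,0,0],0]]}}

```text
time_s: 13.02
eef_pos: [0.4304, 0.1707, 0.0375]
eef_rot: [[0.069, 0.998, 0.0], [0.998, -0.069, 0.0], [0.0, 0.0, -1.0]]
force: [0.6, -0.6, -2.8]
gripper_width: 0.011
grasp_force: 39.5
```

Request:
{"name": "arm_command", "arguments": {"series": [[[0,0,0],[0,0,0.03],0],[[0,0,0],[0,0,0.02],0],[[0,0,0],[0,0,0],0]]}}

```text
time_s: 13.4
eef_pos: [0.4302, 0.1706, 0.0344]
eef_rot: [[0.069, 0.998, 0.0], [0.998, -0.069, -0.0], [-0.0, 0.0, -1.0]]
force: [0.3, 0.5, -2.2]
gripper_width: 0.0113
grasp_force: 39.5
```

Request:
{"name": "arm_command", "arguments": {"series": [[[0,0,0],[0,0,0.015],0],[[0,0,0],[0,0,0.01],0],[[0,0,0],[0,0,0],0]]}}

```text
time_s: 13.78
eef_pos: [0.4304, 0.1706, 0.0342]
eef_rot: [[0.069, 0.998, -0.0], [0.998, -0.069, -0.002], [-0.002, -0.0, -1.0]]
force: [-4.7, -2.5, 12.3]
gripper_width: 0.011
grasp_force: 42.0
```

Request:
{"name": "arm_command", "arguments": {"series": [[[0,0,0],[0,0,-0.02],1],[[0,0,0],[0,0,0],1],[[0,0,0],[0,0,0],1],[[0,0,0],[0,0,0],1],[[0,0,0],[0,0,-0.05],1]]}}

```text
time_s: 14.4
eef_pos: [0.43, 0.1706, 0.0369]
eef_rot: [[0.069, 0.998, -0.001], [0.998, -0.069, -0.0], [-0.0, -0.001, -1.0]]
force: [0.1, -0.2, -1.2]
gripper_width: 0.0855
grasp_force: 0.0
```

Request:
{"name": "arm_command", "arguments": {"series": [[[0,0,0],[0,0.25,0],1],[[0,0,0],[0,0.2,0],1],[[0,0,0],[0,0.15,0],1],[[0,0,0],[0,0.12,0],1],[[0,0,0],[0,0.12,0],1]]}}

```text
time_s: 15.02
eef_pos: [0.4809, 0.1672, 0.0369]
eef_rot: [[0.068, 0.998, -0.0], [0.998, -0.068, 0.0], [-0.0, -0.0, -1.0]]
force: [-0.2, -0.4, -0.3]
gripper_width: 0.0853
grasp_force: 0.0
```

Request:
{"name": "arm_command", "arguments": {"series": [[[0,0,0],[0,0.1,0],1],[[0,0,0],[0,0.1,0],1],[[0,0,0],[0,0,0],1],[[0,0,0],[0,0,0],1],[[0,0,0],[0,0,0],1]]}}

```text
time_s: 15.65
eef_pos: [0.4923, 0.1664, 0.0371]
eef_rot: [[0.068, 0.998, -0.0], [0.998, -0.068, -0.0], [-0.0, -0.0, -1.0]]
force: [-0.5, -1.0, -0.5]
gripper_width: 0.0855
grasp_force: 0.0
```

Run:
```python
from m import *
s=state(); print(s["q"],s["eef_pos"],s["gripper_width"])
p=measure("side",[("plate_standing",.012)])
p=measure("wrist",[("plate_standing",.012)])
```

```text
[ 22.6141  20.7022 -50.1887 111.9663  19.1412  55.9689 -40.5986] [0.4923 0.1664 0.0371] 0.08546029255192758
side plate_standing 0.8 [347.8, 277.6] 1500 [0.0059 0.0131 0.0142] [0.4667 0.1711] (65.16612243652344, 132.29074096679688) 86.11444091796875
wrist plate_standing 0.67 [273.4, 271.9] 25080 [0.0118 0.0129 0.0139] [0.4709 0.1631] (59.921730041503906, 120.74165344238281) 86.09900665283203
```

Request:
{"name": "arm_command", "arguments": {"series": [[[0,0,0],[0,0,-0.9],1],[[0,0,0],[-0.07,-0.35,-0.6],1],[[0,0,0],[0,0,0],1],[[0,0,0],[0,0,0],1]]}}

```text
time_s: 16.35
eef_pos: [0.4712, 0.163, 0.1265]
eef_rot: [[0.069, 0.998, -0.0], [0.998, -0.069, -0.001], [-0.001, 0.0, -1.0]]
force: [-0.1, 0.6, -0.0]
gripper_width: 0.0854
grasp_force: 0.0
```

Run:
```python
from m import *
s=state(); print(s["eef_pos"],s["eef_rot"])
p=measure("wrist",[("plate_standing",.012),("plate_crooked",.024)],"w5")
```

```text
[0.4712 0.163  0.1265] [[ 0.0692  0.9976 -0.    ]
 [ 0.9976 -0.0692 -0.0009]
 [-0.0009  0.     -1.    ]]
wrist plate_standing 0.97 [317.7, 224.2] 11979 [0.0118 0.0129 0.014 ] [0.4708 0.1628] (59.67637634277344, 119.22313690185547) 86.10863494873047
wrist plate_crooked 0.73 [405.4, 49.3] 9722 [0.0235 0.025  0.0262] [0.5349 0.28  ] (56.613502502441406, 61.26108169555664) 176.05524444580078
```

View pics/w5.png

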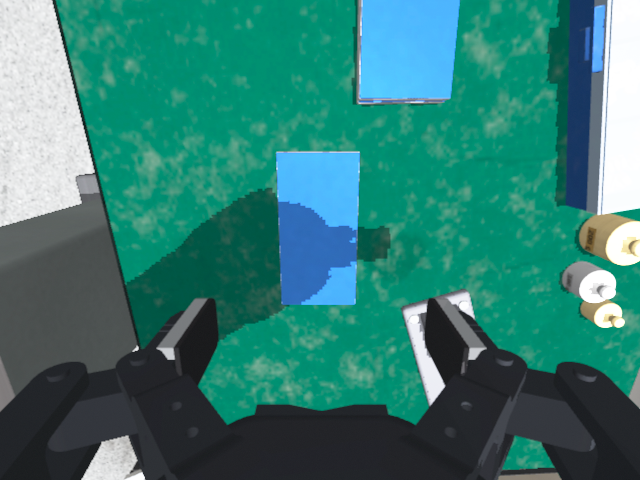

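The plate from the rack lies flat, blue side up, at (318,228), and the gripper is centred over it. The pile is at (407,50). Now I'll grasp it by the long edges.

Request:
{"name": "arm_command", "arguments": {"series": [[[0,0,0],[0,0,0.8],1],[[0,0,0],[0,0,0.8],1],[[0,0,0],[0,0,0.3],1],[[0,0,0],[0,0,0.15],1],[[0,0,0],[0,0,0],1]], "force": 40}}

```text
time_s: 17.12
eef_pos: [0.4718, 0.164, 0.0045]
eef_rot: [[0.068, 0.998, 0.0], [0.998, -0.068, 0.0], [0.0, 0.0, -1.0]]
force: [-0.6, 0.8, 0.8]
gripper_width: 0.0854
grasp_force: 0.0
```

Request:
{"name": "arm_command", "arguments": {"series": [[[0,0,0],[0,0,0.03],1],[[0,0,0],[0,0,0],0.5],[[0,0,0],[0,0,0],0.5],[[0,0,0],[0,0,0],0.5],[[0,0,0],[0,0,0],0.5]]}}

```text
time_s: 17.75
eef_pos: [0.4713, 0.1636, 0.0033]
eef_rot: [[0.069, 0.998, 0.0], [0.998, -0.069, -0.001], [-0.001, 0.0, -1.0]]
force: [-2.8, -0.9, 7.7]
gripper_width: 0.0581
grasp_force: 41.5
```

Run:
```python
from m import *
s=state(); P,Q=s["eef_pos"],np.array(s["eef_rot"]); print(P,Q,s["gripper_width"],s["grasp_force"])
P,Q=go(P,Q,P+[0,0,.08],86.1,n=2)
P,Q=go(P,Q,[.5375,.3118,P[2]],86.1)
```

```text
[0.4713 0.1636 0.0033] [[ 0.0687  0.9976  0.0002]
 [ 0.9976 -0.0687 -0.001 ]
 [-0.001   0.0002 -1.    ]] 0.05806678505518456 41.54034376144409
n 2
[0.0, 0.001, -0.0] [-0.001, 0.0, -0.667]
[0.0, 0.001, -0.0] [-0.0, 0.0, -0.667]
n 3
[0.0, 0.0, 0.0] [0.846, 0.311, 0.0]
[0.0, 0.0, 0.0] [0.846, 0.311, 0.0]
[0.0, 0.0, 0.0] [0.846, 0.311, 0.0]
```

Request:
{"name": "arm_command", "arguments": {"series": [[[0,0,0],[0,0,-0.3],0.5],[[0,0,0],[0,0,-0.5],0.5],[[0,0,0],[0,0,-0.4],0.5],[[0,0,0],[0.6,0.22,0],0.5],[[0,0,0],[0.8,0.3,0],0.5]]}}

```text
time_s: 18.38
eef_pos: [0.5097, 0.2439, 0.0756]
eef_rot: [[0.073, 0.997, 0.002], [0.997, -0.073, -0.002], [-0.002, 0.002, -1.0]]
force: [0.3, -0.3, -2.8]
gripper_width: 0.0583
grasp_force: 44.8
```

Request:
{"name": "arm_command", "arguments": {"series": [[[0,0,0],[0.7,0.25,0],0.5],[[0,0,0],[0.4,0.15,0],0.5],[[0,0,0],[0.05,0.013,0.3],0.5],[[0,0,0],[0,0,0],0.5],[[0,0,0],[0,0,0],0.5]]}}

```text
time_s: 19.0
eef_pos: [0.5374, 0.3105, 0.0559]
eef_rot: [[0.07, 0.998, -0.001], [0.998, -0.07, -0.002], [-0.002, -0.001, -1.0]]
force: [0.4, -0.4, -2.9]
gripper_width: 0.0581
grasp_force: 44.8
```

Run:
```python
from m import *
s=state(); P,Q=s["eef_pos"],np.array(s["eef_rot"]); print(P,Q,s["gripper_width"],s["grasp_force"],s["q"])
P,Q=go(P,Q,[.5375,.3123,.045],86.1,n=1)
p=measure("wrist",[("plate_standing",P[2]+.009),("plate_crooked",.024)],"w6")
```

```text
[0.5374 0.3105 0.0559] [[ 0.07    0.9975 -0.0008]
 [ 0.9975 -0.07   -0.0017]
 [-0.0017 -0.0007 -1.    ]] 0.05809980617500501 44.76558208465576 [  5.7809  31.8173 -49.3306  96.8393  26.507   63.8505 -55.355 ]
n 1
[-0.001, 0.002, -0.003] [0.03, -0.001, 0.181]
wrist plate_standing 0.71 [322.0, 279.1] 34635 [0.0641 0.0652 0.0662] [0.5391 0.3091] (64.94879150390625, 121.29299926757812) 86.00382995605469
wrist plate_crooked 0.59 [318.8, 160.2] 1433 [0.0166 0.0247 0.0259] [0.5414 0.3699] (5.225241661071777, 58.98386764526367) 175.99710845947266
```

View pics/w6.png

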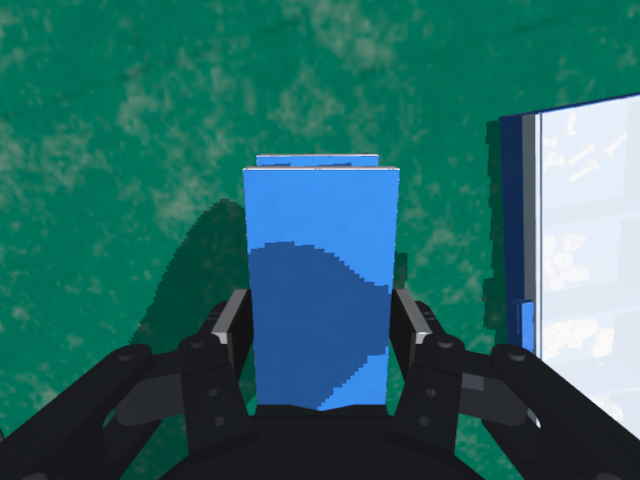

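The wrist view shows the held plate level above the pile. The pile's far end at row 155 shows just beyond the plate's end at row 168, and both are parallel. I'll shift 2.5 mm along the length and lower.

Request:
{"name": "arm_command", "arguments": {"series": [[[0,0,-0.003],[0.042,0,0.2],0.5],[[0,0,0],[0,0,0.15],0.5],[[0,0,0],[0,0,0.08],0.5],[[0,0,0],[0,0,0],0.5],[[0,0,0],[0,0,0],0.5]]}}

```text
time_s: 19.77
eef_pos: [0.5379, 0.3151, 0.0306]
eef_rot: [[0.066, 0.998, 0.0], [0.998, -0.066, 0.0], [0.0, 0.0, -1.0]]
force: [-0.6, 0.2, -2.7]
gripper_width: 0.0579
grasp_force: 44.8
```

Request:
{"name": "arm_command", "arguments": {"series": [[[0,0,0],[-0.036,0,0.02],0.5],[[0,0,0],[0,0,0],0.5],[[0,0,0],[0,0,0],0.5]]}}

```text
time_s: 20.15
eef_pos: [0.5377, 0.3127, 0.0293]
eef_rot: [[0.066, 0.998, 0.0], [0.998, -0.066, -0.0], [-0.0, 0.0, -1.0]]
force: [0.3, 0.1, -2.9]
gripper_width: 0.0584
grasp_force: 44.8
```

Request:
{"name": "arm_command", "arguments": {"series": [[[0,0,0],[0,0,0.03],0.5],[[0,0,0],[0,0,0.01],0.5],[[0,0,0],[0,0,0],0.5]]}}

```text
time_s: 20.52
eef_pos: [0.5378, 0.3129, 0.0275]
eef_rot: [[0.066, 0.998, 0.0], [0.998, -0.066, -0.0], [-0.0, 0.001, -1.0]]
force: [-2.4, -1.5, 3.8]
gripper_width: 0.0583
grasp_force: 45.5
```

Contact. I'll release, rise and look.

Request:
{"name": "arm_command", "arguments": {"series": [[[0,0,0],[0,0,0],1],[[0,0,0],[0,0,0],1],[[0,0,0],[0,0,0],1],[[0,0,0],[0,0,0],1],[[0,0,0],[0,0,-0.5],1]]}}

```text
time_s: 21.15
eef_pos: [0.5361, 0.3115, 0.0548]
eef_rot: [[0.066, 0.998, -0.004], [0.998, -0.066, -0.002], [-0.003, -0.004, -1.0]]
force: [0.5, -0.3, 0.2]
gripper_width: 0.0852
grasp_force: 0.0
```

Request:
{"name": "arm_command", "arguments": {"series": [[[0,0,0],[0,0,-0.9],1],[[0,0,0],[-0.6,0,-0.9],1],[[0,0,0],[-0.8,0,-0.5],1],[[0,0,0],[-0.4,0,0],1],[[0,0,0],[0,0,0],1]]}}

```text
time_s: 21.78
eef_pos: [0.5313, 0.2037, 0.1931]
eef_rot: [[0.071, 0.998, 0.001], [0.998, -0.071, -0.002], [-0.002, 0.001, -1.0]]
force: [0.3, 0.6, -0.3]
gripper_width: 0.0853
grasp_force: 0.0
```

Run:
```python
from m import *
s=state(); print(s["time_s"],s["eef_pos"],s["gripper_width"])
p=measure("wrist",[("plate_standing",.036),("plate_crooked",.024),("plate_bottom",.012)])
x,y=290,60
cv2.imwrite("pics/w7.png",cv2.resize(p["img"][0:240,180:500,::-1],None,fx=2.4,fy=2.4))
p=read_camera("side")
cv2.imwrite("pics/s7.png",cv2.resize(p["img"][260:370,190:340,::-1],None,fx=5,fy=5))
```

```text
21.775 [0.5313 0.2037 0.1931] 0.08534870130402888
wrist plate_standing 0.97 [317.7, 78.8] 12352 [0.0357 0.037  0.0382] [0.5396 0.311 ] (60.107086181640625, 118.42594146728516) 85.79034423828125
wrist plate_standing 0.2 [277.9, 73.9] 0 [0.024 0.024 0.024] [0. 0.] (0.0, 0.0) 90.0
wrist plate_bottom 0.46 [472.6, 292.4] 910 [0.0038 0.0239 0.035 ] [0.6808 0.1072] (28.82805633544922, 41.55693817138672) 134.89617919921875
```

View pics/w7.png

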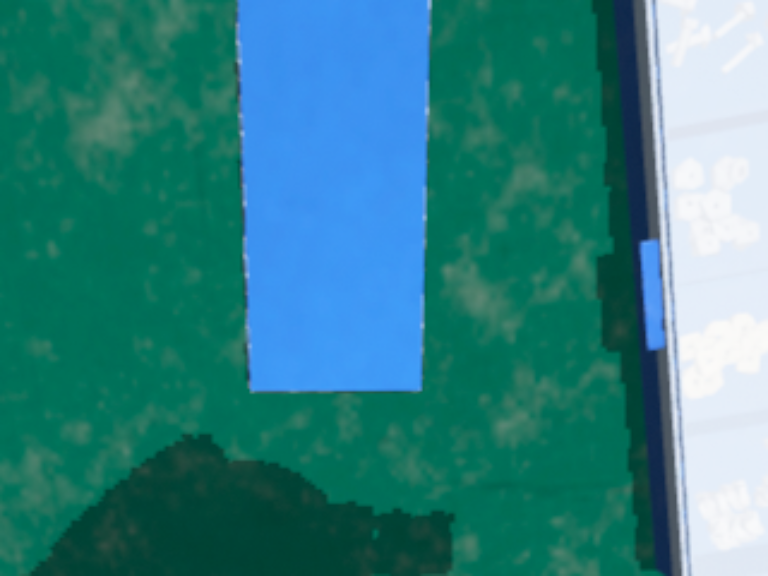

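View pics/s7.png

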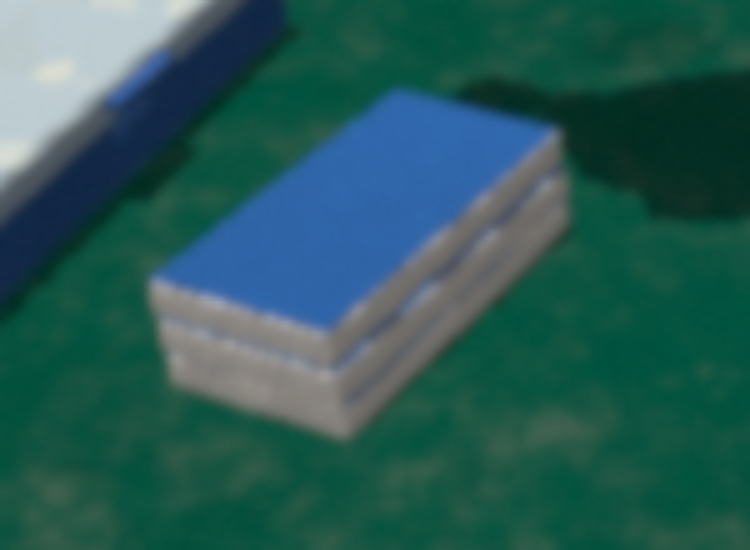

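The last plate lies flush to within about 2 mm, but the side view shows thin blue lines along the robot-side edge. One gentle squeeze over all three plates will square that.

Run:
```python
from m import *
s=state(); P,Q=s["eef_pos"],np.array(s["eef_rot"])
go(P,Q,[.538,.312,.10],86.1,n=3)
```

```text
n 3
[-0.0, -0.0, 0.002] [0.579, 0.008, 0.514]
[-0.0, -0.0, 0.002] [0.579, 0.007, 0.514]
[-0.0, -0.0, 0.002] [0.579, 0.006, 0.514]
```

Request:
{"name": "arm_command", "arguments": {"series": [[[0,0,0],[0.58,0.007,0.5],1],[[0,0,0],[0.58,0.007,0.5],1],[[0,0,0],[0.58,0.007,0.5],1],[[0,0,0],[0,0,0],1],[[0,0,0],[0,0,0],1]], "force": 20}}

```text
time_s: 22.65
eef_pos: [0.5386, 0.3109, 0.1029]
eef_rot: [[0.065, 0.998, -0.0], [0.998, -0.065, -0.0], [-0.0, -0.0, -1.0]]
force: [0.1, 0.6, 0.3]
gripper_width: 0.0854
grasp_force: 0.0
```

Request:
{"name": "arm_command", "arguments": {"series": [[[0,0,0],[0,-0.01,0.6],1],[[0,0,0],[0,0,0.6],1],[[0,0,0],[0,0,0.42],1],[[0,0,0],[0,0,0],1],[[0,0,0],[0,0,0],1]]}}

```text
time_s: 23.28
eef_pos: [0.5395, 0.3105, 0.0075]
eef_rot: [[0.067, 0.998, 0.002], [0.998, -0.067, 0.001], [0.001, 0.002, -1.0]]
force: [0.4, 0.4, 0.3]
gripper_width: 0.0853
grasp_force: 0.0
```

Request:
{"name": "arm_command", "arguments": {"series": [[[0,0,0],[0,0,0],0.6],[[0,0,0],[0,0,0],0.6],[[0,0,0],[0,0,0],0.6],[[0,0,0],[0,0,0],0.6],[[0,0,0],[0,0,0],0.6]]}}

```text
time_s: 23.9
eef_pos: [0.5373, 0.3112, 0.0074]
eef_rot: [[0.066, 0.998, -0.001], [0.998, -0.066, -0.0], [-0.0, -0.001, -1.0]]
force: [-4.9, -1.2, 8.4]
gripper_width: 0.0597
grasp_force: 23.9
```

Request:
{"name": "arm_command", "arguments": {"series": [[[0,0,0],[0,0,0],1],[[0,0,0],[0,0,0],1],[[0,0,0],[0,0,0],1],[[0,0,0],[0,0,0],1],[[0,0,0],[0,0,-0.5],1]]}}

```text
time_s: 24.52
eef_pos: [0.5365, 0.3091, 0.0336]
eef_rot: [[0.066, 0.998, -0.005], [0.998, -0.066, -0.002], [-0.003, -0.004, -1.0]]
force: [0.8, -0.0, -0.5]
gripper_width: 0.0855
grasp_force: 0.0
```

Request:
{"name": "arm_command", "arguments": {"series": [[[0,0,0],[0,0,-0.9],1],[[0,0,0],[-0.6,0,-0.9],1],[[0,0,0],[-0.8,0,-0.5],1],[[0,0,0],[-0.2,0,0],1],[[0,0,0],[0,0,0],1]]}}

```text
time_s: 25.15
eef_pos: [0.5318, 0.215, 0.171]
eef_rot: [[0.068, 0.998, -0.001], [0.998, -0.068, -0.001], [-0.001, -0.0, -1.0]]
force: [-0.4, 0.0, -0.4]
gripper_width: 0.0854
grasp_force: 0.0
```

Run:
```python
from m import *
s=state(); print(s["time_s"],s["eef_pos"],s["gripper_width"])
measure("wrist",[("plate_standing",.036),("plate_crooked",.024)])
p=measure("side",[("plate_bottom",.012),("plate_crooked",.024),("plate_standing",.036)])
# scan band profiles: silhouette of pile edges per height from side depth
q=pts(p,np.ones((480,640),bool)); h=np.radians(86.1); u=np.array([np.cos(h),np.sin(h)]); w=np.array([np.sin(h),-np.cos(h)])
d=q[:,:2]-[.538,.312]; L=d@u; W=d@w
for a in (.002,.014,.026):
    m=(q[:,2]>a)&(q[:,2]<a+.008)&(abs(L)<.08)&(abs(W)<.05)
    f=m&(L>.05)&(abs(W)<.02); g=m&(W<-.02)&(abs(L)<.045)
    print(a,"end",np.median(L[f]),"side",np.median(W[g]),f.sum(),g.sum())
```

```text
25.15 [0.5318 0.215  0.171 ] 0.0853585605168269
side plate_bottom 0.77 [269.7, 335.0] 464 [0.0042 0.0089 0.0133] [0.5101 0.3318] (53.133113861083984, 127.97048950195312) 62.604087829589844
side plate_crooked 0.66 [261.9, 326.3] 557 [0.0146 0.0199 0.0246] [0.5332 0.3237] (64.84996795654297, 124.51815795898438) 86.81098937988281
side plate_standing 0.81 [263.4, 305.0] 2391 [0.0272 0.0368 0.038 ] [0.5336 0.3196] (73.46196746826172, 132.6884765625) 86.04588317871094
0.002 end 0.06703424525918097 side -0.03779724669999447 332 585
0.014 end 0.06221899264960108 side -0.02960954069449916 109 165
0.026 end 0.06184094524034623 side -0.029511184538782133 111 180
```

Run:
```python
from m import *
p=read_camera("side"); h=np.radians(86.1); u=np.array([np.cos(h),np.sin(h)]); w=np.array([np.sin(h),-np.cos(h)])
for t,a in (("plate_bottom",.002),("plate_crooked",.014),("plate_standing",.026)):
    q=pts(p,cv2.erode(trace(p,t)[0]["region"].astype(np.uint8),np.ones((1,1)))>0); d=q[:,:2]-[.538,.312]; L=d@u; W=d@w
    m=(q[:,2]>a+.001)&(q[:,2]<a+.008); f=m&(L>.05)&(abs(W)<.02); g=m&(W<-.02)&(abs(L)<.045)
    k=np.polyfit(L[g],W[g],1)
    print(t,"end",np.percentile(L[f],[25,50,75]),"side",np.percentile(W[g],[25,50,75]),"slope",k[0],f.sum(),g.sum())
p=read_camera("top")
for t,z in (("sticky_pad",.009),("weight_200",.04)):
    for r in trace(p,t)[:2]: print(t,np.median(pts(p,r["region"]),0))
```

```text
plate_bottom end [0.0603 0.0607 0.0612] side [-0.0316 -0.0312 -0.0308] slope -0.014886188768208611 83 140
plate_crooked end [0.0616 0.0622 0.0628] side [-0.03   -0.0297 -0.0293] slope -0.001046163602974433 96 155
plate_standing end [0.0615 0.0618 0.0624] side [-0.03   -0.0297 -0.0292] slope -0.0009636679127857856 99 144
sticky_pad [ 0.3879 -0.1088  0.0095]
weight_200 [0.6773 0.1083 0.0239]
weight_200 [0.6882 0.1441 0.0309]
```

All three plates agree within about 1.5 mm and 0.015 rad, and the pad and weights I checked haven't moved. Handing in.

```bash
python3 -c "
from workcell import finish_job; print(finish_job())"
```

```text
the job is handed in; nothing more can be done
None
```

The job is handed in at about 25 s of robot time: the three plates lie in one square pile, blue sides up, with edges flush to about 1.5 mm and directions within 0.015 rad by camera, though the hand-in call gave no verdict.

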